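Moisture reading on the shoulder of a drying jar

TASK

The blue ring on the bone-dry jar has been read already: turn the jar on its banding wheel, without lifting or tipping it, until the red ring faces the robot. Then take the moisture meter out of its holder and set its ball on the centre of the red ring, with the meter square to the sloping shoulder, pressing lightly so that the sprung ball goes about halfway in, never hard. Leave the other pots and tools alone, and finish while still holding the meter steady on the spot like that.

Things in the scene. Friction and masses are not known exactly. Their poses are not given: they have to be found in the camera images.
- wheel: banding wheel (potter's bench turntable), fixed to the bench: green foot, aluminium head 220 mm across whose flat top is 70 mm above the bench. Origin on its vertical axis, at the bench; its -x side is the front, towards the robot's side of the bench. The head turns freely either way with very little friction (0.03 N m) and carries the jar round with it
- jar: pale, squat clay jar, 0.8 kg, loose, standing on the middle of the wheel. Foot 110 mm across, belly 172 mm at 78 mm up, shoulder a cone sloping 35 degrees, from 166 mm across at 90 mm up to 52 mm at 130 mm up. Origin under its centre, z up, red ring on its -x side; a blue ring of the same size (already read) is 120 degrees round from the red, counterclockwise from above
- jar_neck (a point): centre of the jar's rim, 172 mm above its underside, on top of an upright collar neck 52 mm across and 42 mm high. Taking the neck from above and twisting it turns jar and wheel together
- red_spot (a point): the spot to read: centre of the red ring (24 mm across, with a small red dot in the middle) on the jar's shoulder, 56 mm from the jar's axis and 109 mm above its underside. Its z axis points straight out of the clay there (35 degrees from the vertical, leaning away from the jar's axis)
- meter: yellow moisture meter with black face, 0.18 kg, standing ball down in the holder, origin 10 mm above the bench. Origin at the end of the ball when fully out; z runs from ball to handle: black nose (24 mm across) from 26 to 50 mm, housing 40 mm (its x) by 28 mm (its y) from 50 to 162 mm. In the holder the upper 76 mm of the housing stands free
- meter_ball (a point): the very end of the meter's steel ball (18 mm across), the point that touches the clay; it moves with the ball
- meter_head (a joint): how far the sprung ball is pushed into the meter: 0 = fully out, 0.010 m = at its stop. It starts to move at 0.8 N and needs 0.4 N more for each mm (2.8 N at 5 mm)
- holder: upright grey holder for the meter on a dark 110 x 90 mm base, fixed, 96 mm high, with a pocket 43 x 31 mm, open at the top. The meter is drawn straight up; the ball is clear of it after a lift of 90 mm. Origin at the bench, axes as the meter's
- glaze_jar: bystander: lidded blue glaze jar, 64 mm across, 100 mm high; origin under its centre
- vase: bystander: brown waisted vase, 96 mm across, 142 mm high; origin under its centre
- bowl: bystander: cream bowl, 116 mm across, 55 mm high; origin under its centre
- rib: bystander: wooden shaping rib lying flat, 90 x 50 x 8 mm
- loop_tool: bystander: trimming loop tool lying flat, 12 mm thick, 190 mm long along its x
- brush: bystander: glaze brush lying flat
Not all that is in view belongs to the job. Of the things like the jar, leave any that is turquoise; of the rest the smaller one is meant.

How it is judged:
By the outcome, as a careful person would: the job done as asked, in the order asked, and still so for the second after the job is handed in, while the arm keeps its last pose, push and grip.
It also fails if it takes over 70 s, if anything falls off the work surface, if the arm or the gripper's body presses on something with over 40 N, if the wrist force passes 120 N, or if a joint passes its speed limit or range.

ROBOT

A 6-joint arm with a two-finger parallel gripper is mounted at the origin on the work surface. World frame = base frame: x ahead of the robot, y to its left, z up, the work surface at z = 0. Lengths are in mm, angles in rad, forces in N, time in s.
With the tool pointing down it reaches from about 350 to 975 mm from the base axis. Payload 7.1 kg.
Tool frame: the origin (TCP) lies at the very end of the fingers, on their centre line; the grasp point (between the pads) lies tcp_to_grasp behind it (tcp_to_grasp is the distance from the TCP to the grasp point, in mm); z points along the fingers, x is the direction in which the jaws open and shut, and the axes are right-handed (so a half turn about z gives the same grasp; the last joint's range is limited). The gripper opens to 88 mm and grips with 3 to 60 N. Pads are 20 mm wide; open, the fingers measure 115 mm over their backs; the gripper's body (75 mm by 178 mm) begins 61 mm behind the grasp point.
Start: joints at [1.258, 0.423, 1.63, -0, 1.089, -0.019], TCP at [180.963, 598.212, 222.675] pointing down, gripper open.
Joint ranges: [-3, 3], [-0.9, 2.11], [0.09, 2.58], [-1.31, 4.45], [0.11, 2.69], [-2.54, 2.54]. Speed limits (rad/s): [2.39, 2.39, 3.01, 3.14, 3.14, 3.14].

INTERFACE

Orientations are given as a rotation vector (axis times angle).
In Python, from workcell import get_obs, get_image, close_job, recognise, mark_of, tcp_to_grasp gives the robot as it stands. The module is installed in compiled form; this text tells all that it offers.
- The arm moves only by the tool move_arm, never from a script. Its argument "motion" is a list of rows, each a list of 7 numbers: the shift along the world's x, y, z in mm, then the turn, a rotation vector about the world's x, y, z in rad, then the finger opening in mm, from 0 to 87.8. A call has 1 to 5 rows; each row is the pose to reach, as a shift and turn from the pose commanded when the call began; what a row does not reach only later rows make up. A row lasts 1/12 s, in which the tool goes at most 41.7 mm and 7.16 degrees, less where a joint would pass 70% of its speed; a pose out of reach is approached as far as the arm can. A call with a gripper value outside its range is refused whole. The fingers move at their own pace and stop on an object; the grip force is fixed at half the most. Time passes only in rows, so rows that repeat a pose let the fingers close. It gives the time, the measured TCP pose, the force and the opening at its end, in the units of the state.
- get_obs(): the state, without advancing time (a new reading comes with each control period).
- get_image(name): name is "scene" or "top" or "wrist"; returns a dict with "color" (400x640x3 uint8, red, green, blue), "mtx" (3x3 intrinsics, pixels), "camera_from_world" (4x4, takes a point from world to camera coordinates). Camera axes: x right, y up, looking along -z (the intrinsics and any distortion apply to the point x, -y, -z); pixel columns grow to the right and rows downward; lengths in mm; the calibration is good to about 2 mm. A picture is of the moment at which its call begins. There is no depth.
- close_job(): hands the job in, once; it reports no verdict.
Trained networks look in a picture, given as the dict that the camera call returned (one of the last four; its "shot" number tells which), for a name from the list of things; names that differ only in an ending like _2 or _b are one class to them, and where a whole thing is asked for, a point or a joint stands for the part that bears it (a point fixed in the world has none). Each returns a list of dicts, best first, with "p" (0 to 1); they miss things now and then, are a little off and sometimes report something else, mostly with a low value. They report only what shows in the picture. A call takes as long as a camera call. They do not tell look-alikes from the thing itself.
- recognise(picture, label): "bbox" ([centre column, centre row, width, height] in pixels, round what is visible of it).
- mark_of(picture, label): "location" ([row, column] in pixels: a listed point, or the origin of a listed thing).
The state is a dict: "t": time; "qpos": joint angles; "qvel": joint speeds; "joint_torque": joint torques, N m; "ee_pos": TCP position; "orientation": TCP orientation; "ft_force": force on the tool from outside, world axes, zero at the start; "moment": the same for the moment, N m; "width": finger opening in mm.
Only numpy, scipy, OpenCV 4.12 (cv2) and the standard library are available. Lean on these libraries where they do the work, as an engineer would, in place of code of your own. Each camera call takes 0.05 s, during which the arm holds its last target. There are 200 camera calls.

## Working session

There is one attempt and no reset: what is moved stays moved. The work goes in short steps, Python scripts to look and compute and a tool call to move; the robot and the scene stay as the last step left them, time stands still between calls to the robot, and variables do not carry over. Pictures are saved under pics/ and viewed, about 8 in all and at most 12, crops included, and the job is handed in when it is done.

Besides the shell and the picture viewer there is one more tool, called by a JSON object that holds its "op" and its "data". move_arm: Moves the arm, as the interface text tells. Its arguments: {"type":"object","properties":{"motion":{"type":"array"}},"required":["motion"]}

```bash
mkdir -p pics; cat > h.py <<'E'
import numpy as np, cv2
from workcell import *
def snap(n,f=None):
    p=get_image(n)
    if f: cv2.imwrite(f'pics/{f}.png',p['color'][:,:,::-1])
    return p
def ray(p,rc):
    r,c=rc; d=np.linalg.inv(p['mtx'])@[c,r,1]; d=d*[1,-1,-1]
    T=p['camera_from_world']; R=T[:3,:3]; t=T[:3,3]
    return -R.T@t, R.T@d
def atz(p,rc,z):
    o,d=ray(p,rc); return o+d*(z-o[2])/d[2]
def tri(obs):
    A=np.zeros((3,3));b=np.zeros(3)
    for p,rc in obs:
        o,d=ray(p,rc); d=d/np.linalg.norm(d); M=np.eye(3)-np.outer(d,d); A+=M;b+=M@o
    return np.linalg.solve(A,b)
def proj(p,w):
    T=p['camera_from_world']; c=T[:3,:3]@w+T[:3,3]; u=p['mtx']@[c[0],-c[1],-c[2]]; return u[1]/u[2],u[0]/u[2]
E
python3 - <<'E'
from h import *
print(tcp_to_grasp)
o=get_obs();print({k:np.round(v,3).tolist() for k,v in o.items()})
for n in ['scene','top']:
    p=snap(n,n)
    for l in ['wheel','jar','jar_neck','red_spot','meter','holder','meter_ball','vase','glaze_jar','bowl']:
        print(n,l,[(round(d['p'],2),np.round(d['location']).tolist()) for d in mark_of(p,l)],[(round(d['p'],2),np.round(d['bbox']).tolist()) for d in recognise(p,l)] if l in('jar','meter','wheel') else '')
a=cv2.imread('pics/scene.png');b=cv2.imread('pics/top.png')
cv2.imwrite('pics/both.png',cv2.resize(np.vstack([a,b]),(480,600)))
E
```

```text
18.700000000000003
{'t': 0.0, 'qpos': [1.258, 0.424, 1.631, -0.0, 1.089, -0.019], 'qvel': [0.001, -0.002, -0.0, 0.0, -0.001, 0.002], 'joint_torque': [0.001, -54.463, -27.366, 0.064, 0.023, -0.0], 'ee_pos': [180.833, 597.701, 221.92], 'orientation': [2.522, 1.872, -0.002], 'ft_force': [-0.065, 0.704, 0.003], 'moment': [-0.017, -0.015, 0.041], 'width': 88.007}
scene wheel [(0.63, [254.0, 280.0])] [(0.86, [279.0, 248.0, 66.0, 45.0]), (0.67, [278.0, 223.0, 53.0, 59.0])]
scene jar [(0.8, [237.0, 278.0]), (0.78, [182.0, 347.0]), (0.7, [274.0, 425.0])] [(0.76, [278.0, 222.0, 56.0, 62.0]), (0.76, [348.0, 157.0, 62.0, 63.0]), (0.36, [287.0, 187.0, 18.0, 27.0])]
scene jar_neck [(0.97, [233.0, 434.0]), (0.69, [127.0, 351.0]), (0.62, [197.0, 279.0])] 
scene red_spot [(0.84, [156.0, 338.0]), (0.62, [199.0, 282.0]), (0.58, [260.0, 435.0])] 
scene meter [] [(0.81, [362.0, 277.0, 14.0, 32.0])]
scene holder [(0.74, [310.0, 356.0])] 
scene meter_ball [(0.64, [224.0, 233.0]), (0.52, [257.0, 375.0])] 
scene vase [(0.68, [201.0, 279.0])] 
scene glaze_jar [(0.79, [198.0, 287.0])] 
scene bowl [(0.56, [222.0, 234.0]), (0.51, [175.0, 300.0])] 
top wheel [] [(0.73, [314.0, 147.0, 76.0, 64.0]), (0.62, [207.0, 181.0, 44.0, 45.0])]
top jar [(0.9, [289.0, 410.0]), (0.84, [272.0, 209.0]), (0.67, [140.0, 313.0])] [(0.71, [203.0, 272.0, 66.0, 62.0]), (0.59, [314.0, 134.0, 68.0, 68.0]), (0.56, [417.0, 293.0, 94.0, 89.0])]
top jar_neck [(0.98, [293.0, 428.0]), (0.82, [272.0, 194.0]), (0.71, [122.0, 312.0])] 
top red_spot [(0.61, [263.0, 407.0]), (0.58, [138.0, 333.0])] 
top meter [(0.73, [182.0, 207.0]), (0.52, [211.0, 353.0])] [(0.75, [195.0, 172.0, 22.0, 21.0]), (0.58, [314.0, 145.0, 77.0, 68.0]), (0.55, [314.0, 133.0, 65.0, 67.0])]
top holder [(0.81, [182.0, 204.0])] 
top meter_ball [] 
top vase [(0.77, [110.0, 210.0])] 
top glaze_jar [(0.59, [192.0, 405.0])] 
top bowl [(0.64, [118.0, 394.0])]
```

View pics/scene.png

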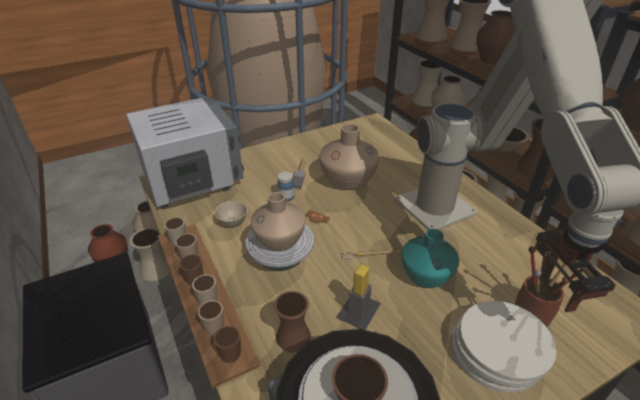

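View pics/top.png

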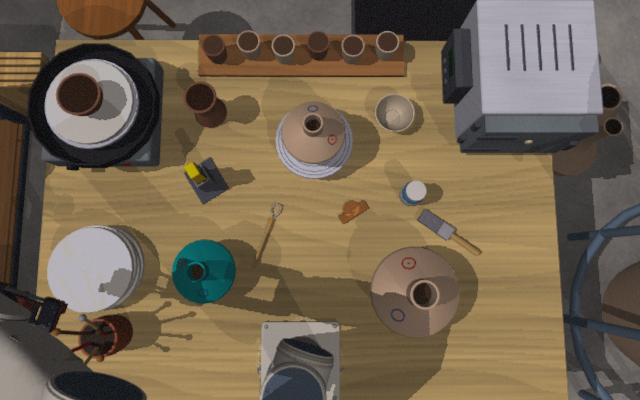

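Three jar-like things in the top view: the turquoise one (205,270), a big pale one (415,292) and a smaller pale one on the wheel (313,140). The turquoise is excluded and the one on the wheel is the smaller, so it is the jar meant. Next is an enlarged crop to confirm that and to measure it.

```bash
python3 - <<'E'
from h import *
t=snap('top');s=snap('scene')
print('neck tri',tri([(t,mark_of(t,'jar_neck')[2]['location']),(s,[197,279])]), atz(t,[122,312],242))
print('base',atz(s,[254,280],0),atz(t,[140,313],70))
print('meter top',atz(t,[170,194],172), 'holder',atz(t,[182,204],0),atz(s,[310,356],0))
for n,z,rc in [('vase',142,(97,200)),('bowl',55,(112,394)),('glaze',100,(190,415)),('turq',170,(272,195)),('bigneck',240,(293,426)),('red',179,(140,333)),('blue',179,(108,312))]: print(n,atz(t,rc,z).round())
print('cam top',ray(t,[0,0])[0],'scene',ray(s,[0,0])[0])
c=t['color'][85:215,160:360][:,:,::-1]
cv2.imwrite('pics/crop.png',cv2.resize(c,(800,520),interpolation=cv2.INTER_CUBIC))
E
```

```text
Traceback (most recent call last):
IndexError: list index out of range
```

```bash
python3 - <<'E'
from h import *
t=snap('top');s=snap('scene')
print('neck tri',tri([(t,[122,312]),(s,[197,279])]), atz(t,[122,312],242))
print('base',atz(s,[254,280],0),atz(t,[140,313],70))
print('meter top',atz(t,[170,194],172), 'holder',atz(t,[182,204],0),atz(s,[310,356],0))
for n,z,rc in [('vase',142,(97,200)),('bowl',55,(112,394)),('glaze',100,(190,415)),('turq',170,(272,195)),('bigneck',240,(293,426)),('red',179,(140,333)),('blue',179,(108,312))]: print(n,atz(t,rc,z).round())
print('cam top',ray(t,[0,0])[0],'scene',ray(s,[0,0])[0])
c=t['color'][85:215,160:360][:,:,::-1]
cv2.imwrite('pics/crop.png',cv2.resize(c,(800,520),interpolation=cv2.INTER_CUBIC))
E
```

```text
neck tri [615.78208799 -34.43652594 242.98058793] [619.66474636 -36.46902363 242.        ]
base [619.98847159 -42.05411503   0.        ] [617.20763909 -36.40134133  70.        ]
meter top [511.36567891 270.33476102 172.        ] holder [508.22373646 284.3683965    0.        ] [519.00865567 271.97790405   0.        ]
vase [718. 269. 142.]
bowl [ 704. -271.   55.]
glaze [ 469. -317.  100.]
turq [250. 259. 170.]
bigneck [ 200. -309.  240.]
red [590. -90. 179.]
blue [676. -35. 179.]
cam top [ 270.98663337  -57.20619719 1437.10606794] scene [ 996.05845621  944.08840921 1036.47414711]
```

View pics/crop.png

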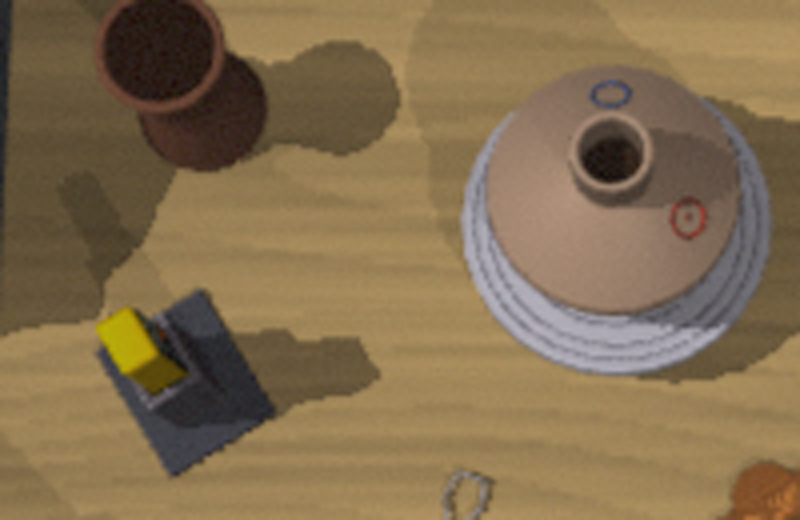

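The crop confirms it: a pale jar on the aluminium wheel, blue ring at (611,95) and red ring at (689,218) in the crop. The vase (160,40) and the meter in its holder (140,345) are also in view. The jar axis is near (618,-36). Red is at about 242° azimuth, so it needs about −64° (clockwise). I'm setting out above the jar.

{"op": "move_arm", "data": {"motion": [[0, 0, 42, 0, 0, -0.12, 87], [20, -40, 84, 0, 0, -0.24, 87], [45, -75, 110, 0, 0, -0.36, 87], [68, -108, 110, 0, 0, -0.48, 87], [92, -142, 110, 0, 0, -0.6, 87]]}}

```text
t: 2.07
ee_pos: [260.6, 475.1, 333.3]
orientation: [-2.963, -1.036, -0.005]
ft_force: [0.8, 0.3, -0.5]
width: 86.8
```

{"op": "move_arm", "data": {"motion": [[23, -34, 0, 0, 0, -0.08, 87], [46, -68, 0, 0, 0, -0.15, 87], [69, -102, 0, 0, 0, -0.15, 87], [92, -136, 0, 0, 0, -0.15, 87], [115, -170, 0, 0, 0, -0.15, 87]]}}

```text
t: 2.48
ee_pos: [375.4, 303.3, 330.9]
orientation: [-3.033, -0.819, -0.001]
ft_force: [0.3, 0.9, 0.7]
width: 87.1
```

{"op": "move_arm", "data": {"motion": [[23, -34, 0, 0, 0, 0, 87], [46, -68, 0, 0, 0, 0, 87], [69, -102, 0, 0, 0, 0, 87], [92, -136, 0, 0, 0, 0, 87], [115, -170, 0, 0, 0, 0, 87]]}}

```text
t: 2.9
ee_pos: [490.6, 133.1, 330.9]
orientation: [-3.033, -0.818, -0.001]
ft_force: [0.6, 0.7, 0.2]
width: 87.1
```

{"op": "move_arm", "data": {"motion": [[25, -33, 0, 0, 0, 0, 87], [50, -66, 0, 0, 0, 0, 87], [75, -99, 0, 0, 0, 0, 87], [100, -132, 0, 0, 0, 0, 87], [115, -152, 0, 0, 0, 0, 87]]}}

```text
t: 3.32
ee_pos: [606.7, -20.3, 330.6]
orientation: [3.033, 0.815, 0.001]
ft_force: [0.1, 0.5, 0.0]
width: 86.6
```

```bash
python3 - <<'E'
from h import *
p=snap('wrist','w1')
print(get_obs()['ee_pos'],get_obs()['qpos'])
for l in ['jar','jar_neck','red_spot','wheel']:
    for d in mark_of(p,l): print(l,d['p'],d['location'],atz(p,d['location'],{'jar':70,'jar_neck':242,'red_spot':179,'wheel':70}[l]))
E
```

```text
[608.30413195 -22.44082697 330.33535126] [-0.0554311   0.29655304  1.55977366 -0.00203635  1.28325599 -0.57851761]
jar 0.61 [179.5, 329.9] [621.91038109 -40.52197097  70.        ]
jar 0.57 [178.4, 51.2] [ 249.86926409 -254.5754549    70.        ]
jar_neck 0.61 [222.0, 331.5] [621.38294075 -39.52112621 242.        ]
jar_neck 0.22 [171.2, 199.4] [492.68485139 -56.80463171 242.        ]
red_spot 0.86 [223.6, 286.3] [589.53340159 -90.84520807 179.        ]
red_spot 0.65 [221.1, 6.6] [ 298.14939226 -256.32654316  179.        ]
```

View pics/w1.png

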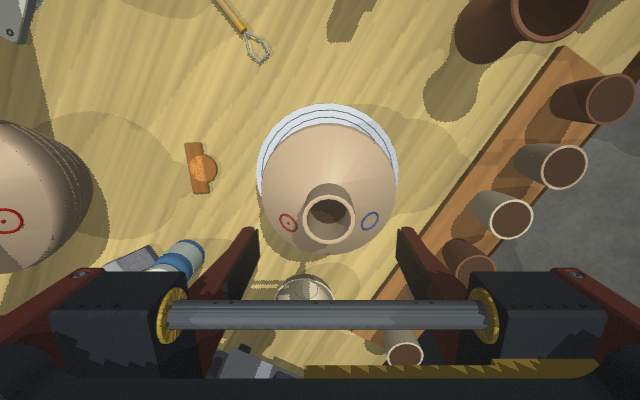

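The wrist view shows the jar under the tool: rim centre at about (329,218), red ring (288,222), blue ring (370,221), and the banding wheel's pale edge around it. I'll fit the rim with a fresh picture.

```bash
python3 - <<'E'
from h import *
p=snap('wrist')
im=p['color'].astype(int); print(get_obs()['ee_pos'])
h=cv2.cvtColor(p['color'],cv2.COLOR_RGB2HSV)
# rings by colour
for n,m in [('red',((h[...,0]<6)|(h[...,0]>172))&(h[...,1]>130)),('blue',(h[...,0]>105)&(h[...,0]<140)&(h[...,1]>90))]:
    k,lab,st,c=cv2.connectedComponentsWithStats(m.astype(np.uint8))
    for i in range(1,k):
        if st[i,4]>12 and 250<c[i][0]<410 and 150<c[i][1]<265:
            x,y,w,hh=st[i,:4]; rc=(y+hh/2-.5,x+w/2-.5); print(n,st[i],atz(p,rc,179))
# dark mouth
g=p['color'].astype(float).mean(2)
m=(g<110).astype(np.uint8); k,lab,st,c=cv2.connectedComponentsWithStats(m)
for i in range(1,k):
    if st[i,4]>300 and 280<c[i][0]<380 and 180<c[i][1]<260: print('mouth',st[i],c[i],atz(p,c[i][::-1],242))
# predicted rim for candidates
for c in [(616,-36),(619,-36),(619,-39),(621,-39)]:
    a=np.linspace(0,6.28,60); q=np.array([proj(p,np.array([c[0]+26*np.cos(t),c[1]+26*np.sin(t),242])) for t in a]); print(c,q.min(0),q.max(0))
cv2.imwrite('pics/w2.png',cv2.resize(p['color'][160:270,240:420,::-1],(800,489),interpolation=cv2.INTER_CUBIC))
E
```

```text
[604.10388937 -16.07293353 330.5202753 ]
red [280 218  17  17  67] [590.14617298 -88.54253089 179.        ]
blue [361 216  18  18  60] [673.83299974 -37.44560846 179.        ]
mouth [ 307  204   44   38 1018] [330.41257367 219.79273084] [616.70815616 -34.0944998  242.        ]
(616, -36) [195.086142   301.59200674] [245.57154441 355.94546041]
(619, -36) [196.63776519 304.34226563] [246.95685377 358.6033518 ]
(619, -39) [199.2851259  302.83323845] [249.3199358  356.94245389]
(621, -39) [200.3106598  304.65819794] [250.23598267 358.70635226]
```

View pics/w2.png

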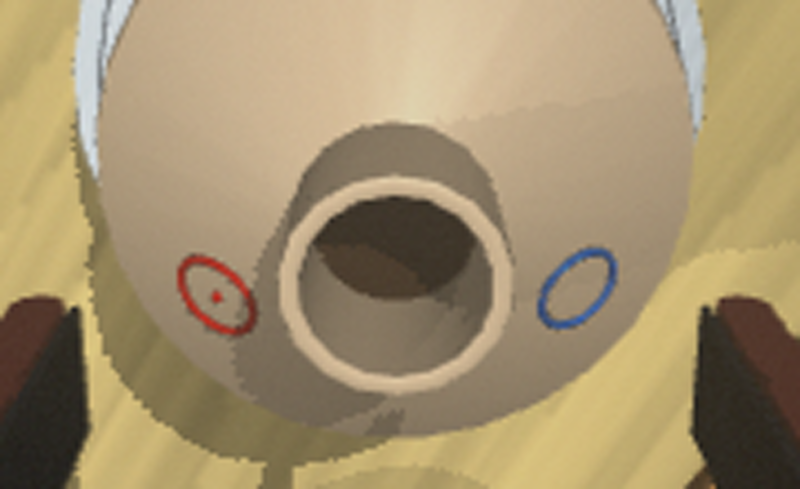

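The rim fit gives the jar axis at about (618,-39.5), with red at azimuth 241° and blue at 2°. The difference of 121° is consistent with the stated 120°. The turn needed is about −63° (−1.10 rad).

{"op": "move_arm", "data": {"motion": [[0, -3, 0, 0, 0, 0, 87], [0, -3, 0, 0, 0, 0, 87], [0, -3, 0, 0, 0, 0, 87]]}}

```text
t: 3.87
ee_pos: [604.5, -19.2, 330.9]
orientation: [3.033, 0.82, 0.001]
ft_force: [0.1, -0.1, -1.0]
width: 87.1
```

```bash
python3 -c "
from h import *
for i in range(3):
    o=get_obs();print(o['ee_pos'],o['qpos'],o['orientation']);get_image('top')"
```

```text
[604.4818999  -19.2080375  330.91831153] [-5.14505896e-02  2.90549804e-01  1.56666554e+00  1.55242810e-05
  1.28404565e+00 -5.79437861e-01] [3.03267012e+00 8.19730774e-01 5.02498584e-04]
[604.56477726 -19.28999504 330.88125156] [-5.15784906e-02  2.90716206e-01  1.56652218e+00  1.47231219e-05
  1.28402080e+00 -5.79478529e-01] [3.03270451e+00 8.19598497e-01 5.04820506e-04]
[604.63251227 -19.38505008 330.84263193] [-5.17493618e-02  2.90872160e-01  1.56639654e+00  5.48277011e-05
  1.28401375e+00 -5.79499321e-01] [3.03281289e+00 8.19365142e-01 4.88829018e-04]
```

{"op": "move_arm", "data": {"motion": [[13, -20, 0, 0, 0, 0, 87], [13, -20, -25, 0, 0, 0, 87], [13, -20, -50, 0, 0, 0, 87], [13, -20, -65, 0, 0, 0, 87], [13, -20, -65, 0, 0, 0, 87]]}}

```text
t: 4.43
ee_pos: [615.7, -39.7, 261.9]
orientation: [-3.031, -0.818, 0.009]
ft_force: [0.9, 0.9, 0.3]
width: 87.1
```

{"op": "move_arm", "data": {"motion": [[1, 0, -20, 0, 0, 0, 87], [1, 0, -38, 0, 0, 0, 87], [1, 0, -53, 0, 0, 0, 87], [1, 0, -53, 0, 0, 0, 87], [1, 0, -53, 0, 0, 0, 87]]}}

```text
t: 4.85
ee_pos: [618.9, -39.8, 213.1]
orientation: [-3.033, -0.818, 0.001]
ft_force: [-0.1, -0.7, 1.2]
width: 86.9
```

Height is good: fingertips at 213, neck from 200 to 242. Closing in steps.

{"op": "move_arm", "data": {"motion": [[0, 0, 0, 0, 0, 0, 66], [0, 0, 0, 0, 0, 0, 60], [0, 0, 0, 0, 0, 0, 56], [0, 0, 0, 0, 0, 0, 53], [0, 0, 0, 0, 0, 0, 50]]}}

```text
t: 5.27
ee_pos: [619.0, -39.9, 213.2]
orientation: [3.033, 0.818, 0.001]
ft_force: [-0.9, -0.7, 0.7]
width: 57.2
```

{"op": "move_arm", "data": {"motion": [[0, 0, 0, 0, 0, 0, 48], [0, 0, 0, 0, 0, 0, 46], [0, 0, 0, 0, 0, 0, 46], [0, 0, 0, 0, 0, 0, 46]]}}

```text
t: 5.6
ee_pos: [619.0, -39.9, 213.0]
orientation: [3.033, 0.818, 0.001]
ft_force: [-0.3, 0.7, 3.8]
width: 50.6
```

{"op": "move_arm", "data": {"motion": [[0, 0, 0, 0, 0, -0.03, 46], [0, 0, 0, 0, 0, -0.09, 46], [0, 0, 0, 0, 0, -0.16, 46], [0, 0, 0, 0, 0, -0.24, 46], [0, 0, 0, 0, 0, -0.32, 46]]}}

```text
t: 6.02
ee_pos: [618.7, -40.5, 213.0]
orientation: [3.124, 0.319, -0.0]
ft_force: [-2.8, -2.1, 4.4]
width: 51.0
```

{"op": "move_arm", "data": {"motion": [[0, 0, 0, 0, 0, -0.08, 46], [0, 0, 0, 0, 0, -0.16, 46], [0, 0, 0, 0, 0, -0.24, 46], [0, 0, 0, 0, 0, -0.32, 46], [0, 0, 0, 0, 0, -0.4, 46]]}}

```text
t: 6.43
ee_pos: [618.2, -40.8, 213.1]
orientation: [3.125, -0.308, -0.002]
ft_force: [-3.9, -4.5, 7.8]
width: 51.2
```

{"op": "move_arm", "data": {"motion": [[0, 0, 0, 0, 0, -0.08, 46], [0, 0, 0, 0, 0, -0.16, 46], [0, 0, 0, 0, 0, -0.22, 46], [0, 0, 0, 0, 0, -0.26, 46], [0, 0, 0, 0, 0, -0.28, 46]]}}

```text
t: 6.85
ee_pos: [617.9, -40.9, 213.2]
orientation: [3.052, -0.739, -0.002]
ft_force: [-6.2, -4.2, 8.9]
width: 51.3
```

{"op": "move_arm", "data": {"motion": [[0, 0, 0, 0, 0, 0, 46], [0, 0, 0, 0, 0, 0, 46], [0, 0, 0, 0, 0, 0, 46], [0, 0, 0, 0, 0, 0, 46]]}}

```text
t: 7.18
ee_pos: [617.9, -40.9, 213.2]
orientation: [3.052, -0.736, -0.002]
ft_force: [-4.7, -3.8, 7.8]
width: 51.1
```

```bash
cat > rings.py <<'E'
from h import *
def rings(p,box,ctr,z=179):
    h=cv2.cvtColor(p['color'],cv2.COLOR_RGB2HSV); out={}
    for n,m in [('red',((h[...,0]<6)|(h[...,0]>172))&(h[...,1]>130)),('blue',(h[...,0]>105)&(h[...,0]<140)&(h[...,1]>70))]:
        k,lab,st,c=cv2.connectedComponentsWithStats(cv2.dilate(m.astype(np.uint8),np.ones((3,3))))
        for i in range(1,k):
            if st[i,4]>20 and box[0]<c[i][0]<box[1] and box[2]<c[i][1]<box[3]:
                x,y,w,hh=st[i,:4]; q=atz(p,(y+hh/2-.5,x+w/2-.5),z); print(n,st[i],q.round(1),'az',np.degrees(np.arctan2(q[1]-ctr[1],q[0]-ctr[0])).round(1))
E
python3 - <<'E'
from rings import *
o=get_obs();print(o['ee_pos'],o['orientation'],o['qpos'])
rings(snap('top','t2'),(270,350,95,180),(618,-39.5))
print(); rings(snap('wrist','w3'),(150,480,0,270),(618,-39.5))
E
```

```text
[617.94801195 -40.9082241  213.23243163] [ 3.05231626e+00 -7.35613023e-01 -2.03114561e-03] [-0.08448634  0.42601991  1.64943778 -0.00190297  1.06770006  0.38941605]

red [252 240  14  18 126] [560.  -38.1 179. ] az 178.6
blue [390 237  16  20 155] [656.6 -85.4 179. ] az -50.0
```

View pics/w3.png

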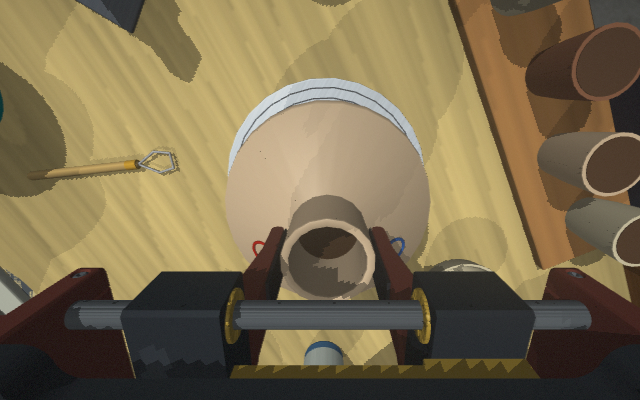

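The jar is still gripped at its neck at (328,255). The red ring (259,247) and the blue ring (398,247) are both half hidden by the fingers, so each azimuth is biased outward. Their mean puts red at about 184°, which agrees with the 57.3° turned so far. I'll turn 6° more, then open and rise.

{"op": "move_arm", "data": {"motion": [[0, 0, 0, 0, 0, -0.04, 46], [0, 0, 0, 0, 0, -0.08, 46], [0, 0, 0, 0, 0, -0.1, 46], [0, 0, 0, 0, 0, -0.1, 46], [0, 0, 0, 0, 0, -0.1, 46]]}}

```text
t: 7.7
ee_pos: [617.8, -40.7, 213.2]
orientation: [3.012, -0.887, -0.002]
ft_force: [-5.5, -2.8, 8.2]
width: 51.3
```

{"op": "move_arm", "data": {"motion": [[0, 0, 0, 0, 0, -0.1, 53], [0, 0, 0, 0, 0, -0.1, 56], [0, 0, 0, 0, 0, -0.1, 64], [0, 0, 0, 0, 0, -0.1, 76], [0, 0, 0, 0, 0, -0.1, 86]]}}

```text
t: 8.12
ee_pos: [618.8, -39.9, 212.4]
orientation: [2.966, -1.035, -0.0]
ft_force: [-0.4, -0.4, -0.3]
width: 72.6
```

My second call repeated the −0.1 turn as a relative shift while the fingers were opening, so the jar may have gone a bit further. I'll open fully, rise and check.

{"op": "move_arm", "data": {"motion": [[0, 0, 0, 0, 0, 0, 87], [0, 0, 0, 0, 0, 0, 87], [0, 0, 25, 0, 0, 0, 87], [0, 0, 60, 0, 0, 0, 87], [0, 0, 90, 0, 0, 0, 87]]}}

```text
t: 8.53
ee_pos: [618.5, -39.9, 303.5]
orientation: [2.965, -1.036, -0.002]
ft_force: [0.9, -0.2, 0.3]
width: 87.0
```

{"op": "move_arm", "data": {"motion": [[-20, 10, 30, 0, 0, 0, 87], [-20, 10, 30, 0, 0, 0, 87]]}}

```text
t: 8.7
ee_pos: [599.7, -29.2, 339.2]
orientation: [-2.963, 1.035, -0.013]
ft_force: [0.4, -1.0, 1.2]
width: 86.8
```

```bash
python3 - <<'E'
from rings import *
o=get_obs();print(o['ee_pos'],o['orientation'],o['qpos'])
p=snap('wrist','w4');rings(p,(150,480,0,270),(618,-39.5))
for l in ['jar_neck','red_spot']: print(l,[(d['p'],d['location'],atz(p,d['location'],{'jar_neck':242,'red_spot':179}[l])) for d in mark_of(p,l)])
g=p['color'].astype(float).mean(2)
for c in [(618,-39.5),(621,-39.5),(618,-36.5)]:
    a=np.linspace(0,6.28,60); q=np.array([proj(p,np.array([c[0]+25.5*np.cos(t),c[1]+25.5*np.sin(t),242])) for t in a]); print(c,q.min(0),q.max(0),q.mean(0))
cv2.imwrite('pics/w4c.png',cv2.resize(p['color'][130:280,220:440,::-1],(800,545),interpolation=cv2.INTER_CUBIC))
E
```

```text
[599.71572091 -29.1904408  339.16371736] [-2.9632162   1.03519061 -0.01279174] [-6.87053184e-02  2.72996850e-01  1.57187852e+00  5.03364261e-04
  1.28813400e+00  6.03342238e-01]
red [296 195  20  20 202] [561.7 -37.6 179. ] az 178.1
blue [378 186  19  21 203] [644.9 -90.2 179. ] az -62.0
jar_neck [(0.92, [194.3, 347.0], array([616.56368825, -40.68387177, 242.        ])), (0.67, [364.3, 348.1], array([ 490.84433307, -207.90304493,  242.        ]))]
red_spot [(0.6, [207.2, 305.0], array([559.05961784, -39.87194243, 179.        ]))]
(618, -39.5) [166.30784797 320.88471922] [217.2887396  373.99725135] [191.87861678 347.79013305]
(621, -39.5) [164.32939072 323.32652044] [215.51298045 376.54033546] [190.0024983  350.28313165]
(618, -36.5) [163.82180173 318.91759001] [215.06358686 372.16915874] [189.52431509 345.89359597]
```

View pics/w4c.png

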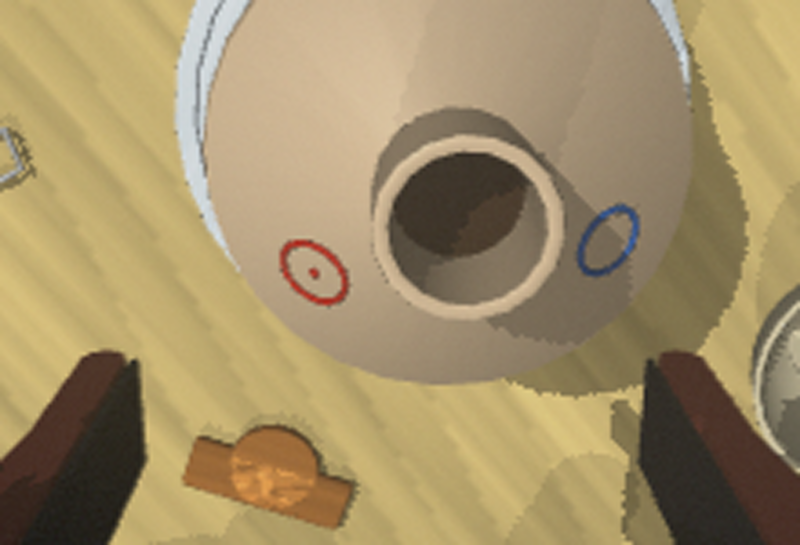

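Rim fit gives the axis at (618,-40). Red is at azimuth 177.6°, measured two ways, so it faces the robot (177 to 180° is ideal). The jar stands upright on the wheel and the fingers are clear. The spot is at about (562,-37.7,179). Now to the meter.

{"op": "move_arm", "data": {"motion": [[-10, 40, 0, 0, 0, 0.12, 87], [-20, 80, 0, 0, 0, 0.24, 87], [-32, 119, 0, 0, 0, 0.36, 87], [-44, 158, 0, 0, 0, 0.48, 87], [-55, 197, 0, 0, 0, 0.6, 87]]}}

```text
t: 9.27
ee_pos: [542.5, 168.3, 330.4]
orientation: [3.139, -0.106, -0.005]
ft_force: [0.8, -0.0, 0.3]
width: 86.9
```

{"op": "move_arm", "data": {"motion": [[-10, 36, 0, 0, 0, 0.12, 87], [-20, 70, 0, 0, 0, 0.24, 87], [-26, 90, 0, 0, 0, 0.36, 87], [-30, 105, 0, 0, 0, 0.48, 87], [-30, 105, 0, 0, 0, 0.6, 87]]}}

```text
t: 9.68
ee_pos: [512.5, 274.6, 330.2]
orientation: [-3.029, -0.832, 0.005]
ft_force: [0.7, -0.7, 0.0]
width: 87.3
```

{"op": "move_arm", "data": {"motion": [[0, 0, 0, 0, 0, 0, 87], [0, 0, 0, 0, 0, 0, 87]]}}

```text
t: 9.85
ee_pos: [513.5, 271.9, 330.8]
orientation: [3.034, 0.813, -0.004]
ft_force: [-0.1, 1.1, 0.3]
width: 87.2
```

```bash
python3 - <<'E'
from h import *
o=get_obs();print(o['ee_pos'],o['orientation'],o['qpos'])
p=snap('wrist','w5')
for l,z in [('holder',0),('meter',10)]: print(l,[(d['p'],d['location'],atz(p,d['location'],z)) for d in mark_of(p,l)],[(d['p'],d['bbox']) for d in recognise(p,l)][:2])
h=cv2.cvtColor(p['color'],cv2.COLOR_RGB2HSV)
m=((h[...,0]>22)&(h[...,0]<34)&(h[...,1]>200)).astype(np.uint8)
k,lab,st,c=cv2.connectedComponentsWithStats(m)
for i in range(1,k):
    if st[i,4]>300: 
        print(st[i],c[i]); 
cv2.imwrite('pics/w5c.png',cv2.resize(p['color'][100:340,160:480,::-1],(800,600),interpolation=cv2.INTER_CUBIC))
E
```

```text
[513.45819333 271.87108947 330.82317151] [ 3.03368846  0.81324464 -0.00440076] [ 4.66584752e-01  2.53602406e-01  1.61648323e+00 -2.11528180e-04
  1.27441108e+00 -5.71796952e-02]
holder [(0.96, [151.4, 331.3], array([513.68309133, 281.30891752,   0.        ]))] [(0.78, [331.8, 153.3, 65.9, 62.1])]
meter [(0.78, [155.6, 327.3], array([510.54640719, 272.86445548,  10.        ]))] [(0.82, [328.0, 169.1, 35.8, 35.1])]
[ 312  153   34   35 1053] [328.71509972 170.33903134]
```

View pics/w5c.png

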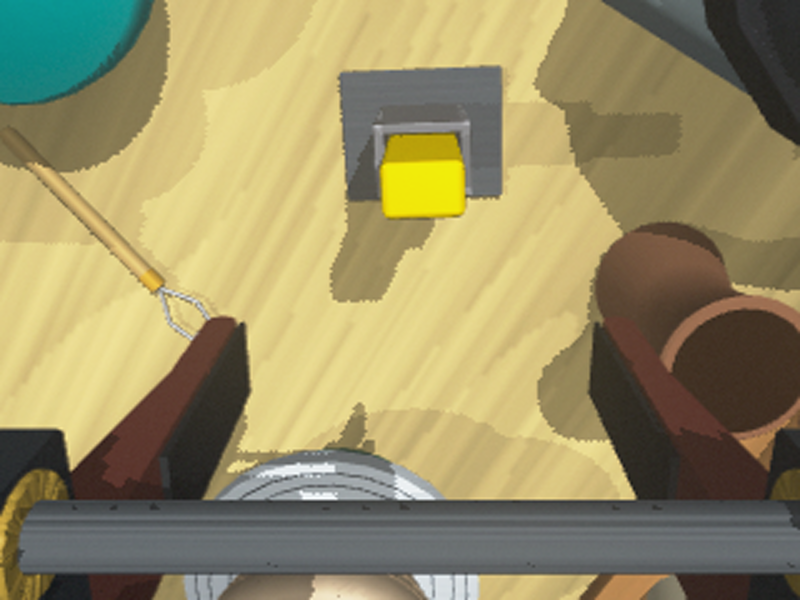

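The meter stands in its holder, top face corners in the crop at about (382,161), (463,159), (466,214), (386,218), nearly aligned with the jaws. The loop tool and the vase are away from the fingers. Computing centre and yaw.

```bash
python3 - <<'E'
from h import *
p=snap('wrist'); print(get_obs()['ee_pos'])
f=lambda x,y,z: atz(p,(100+y/2.5,160+x/2.5),z)
C=[f(382,161,172),f(463,159,172),f(466,214,172),f(386,218,172)]
print(np.mean(C,0),[np.linalg.norm(C[i]-C[i-1]) for i in range(4)])
az=lambda v: np.degrees(np.arctan2(v[1],v[0]))
print(az(C[0]-C[1]),az(C[3]-C[2]), az(f(340,73,0)-f(502,66,0)),az(f(349,199,0)-f(502,195,0)),'base',np.mean([f(340,73,0),f(502,66,0),f(502,195,0),f(349,200,0)],0))
E
```

```text
[514.01671604 271.58670508 332.49110375]
[512.9295067  276.78421153 172.        ] [np.float64(27.425299657056577), np.float64(37.49908346619213), np.float64(26.42291964140982), np.float64(37.97361077283004)]
-148.44937985273907 -146.90922043048323 -147.47544027278147 -148.33838260295053 base [514.36814765 275.3031949    0.        ]
```

{"op": "move_arm", "data": {"motion": [[0, 4, 0, 0, 0, 0.035, 87], [0, 4, -40, 0, 0, 0.035, 87], [0, 4, -80, 0, 0, 0.035, 87], [0, 4, -110, 0, 0, 0.035, 87], [0, 4, -125, 0, 0, 0.035, 87]]}}

```text
t: 10.57
ee_pos: [511.9, 274.7, 203.8]
orientation: [3.018, 0.869, -0.008]
ft_force: [-0.3, 0.3, 0.3]
width: 87.1
```

{"op": "move_arm", "data": {"motion": [[0, 0, 0, 0, 0, 0, 87], [0, 0, 0, 0, 0, 0, 87]]}}

```text
t: 10.73
ee_pos: [513.8, 275.8, 207.3]
orientation: [3.019, 0.87, -0.002]
ft_force: [-0.2, 1.3, -0.3]
width: 86.9
```

{"op": "move_arm", "data": {"motion": [[0, 0, -25, 0, 0, 0, 87], [0, 0, -50, 0, 0, 0, 87], [0, 0, -72, 0, 0, 0, 87], [0, 0, -86, 0, 0, 0, 87], [0, 0, -86, 0, 0, 0, 87]]}}

```text
t: 11.15
ee_pos: [513.5, 275.8, 120.8]
orientation: [3.018, 0.87, -0.002]
ft_force: [0.2, -1.2, -0.5]
width: 86.9
```

{"op": "move_arm", "data": {"motion": [[0, 0, 0, 0, 0, 0, 60], [0, 0, 0, 0, 0, 0, 52], [0, 0, 0, 0, 0, 0, 46], [0, 0, 0, 0, 0, 0, 42], [0, 0, 0, 0, 0, 0, 38]]}}

```text
t: 11.57
ee_pos: [514.4, 276.4, 122.7]
orientation: [-3.018, -0.871, -0.003]
ft_force: [0.1, 0.2, -1.0]
width: 57.0
```

{"op": "move_arm", "data": {"motion": [[0, 0, 0, 0, 0, 0, 34], [0, 0, 0, 0, 0, 0, 32], [0, 0, 0, 0, 0, 0, 32], [0, 0, 0, 0, 0, 0, 32]]}}

```text
t: 11.9
ee_pos: [513.8, 276.1, 121.7]
orientation: [3.018, 0.871, -0.0]
ft_force: [-0.6, -0.5, 1.8]
width: 40.2
```

{"op": "move_arm", "data": {"motion": [[0, 0, 0, 0, 0, 0, 32], [0, 0, 0, 0, 0, 0, 32], [0, 0, 8, 0, 0, 0, 32], [0, 0, 20, 0, 0, 0, 32], [0, 0, 35, 0, 0, 0, 32]]}}

```text
t: 12.32
ee_pos: [513.3, 275.8, 156.8]
orientation: [3.018, 0.871, -0.003]
ft_force: [0.5, -0.2, -1.3]
width: 39.8
```

{"op": "move_arm", "data": {"motion": [[0, 0, 20, 0, 0, 0, 32], [0, 0, 45, 0, 0, 0, 32], [0, 0, 75, 0, 0, 0, 32], [0, 0, 110, 0, 0, 0, 32], [0, 0, 145, 0, 0, 0, 32]]}}

```text
t: 12.73
ee_pos: [513.3, 275.8, 303.8]
orientation: [3.018, 0.871, -0.0]
ft_force: [1.2, 0.2, -1.2]
width: 39.7
```

{"op": "move_arm", "data": {"motion": [[0, 0, 30, 0, 0, 0, 32], [0, 0, 50, 0, 0, 0, 32], [0, 0, 50, 0, 0, 0, 32]]}}

```text
t: 12.98
ee_pos: [515.7, 277.1, 357.8]
orientation: [-3.017, -0.871, -0.015]
ft_force: [1.3, 0.6, -1.3]
width: 39.9
```

```bash
python3 - <<'E'
from h import *
from scipy.spatial.transform import Rotation as R
o=get_obs();print(o['ee_pos'],o['orientation'],o['qpos'],o['ft_force'])
s=snap('scene','s6');t=snap('top','t6')
A=R.from_rotvec(o['orientation']).as_matrix()
for l in ['meter','meter_ball']:
    print(l,[[(d['p'],d['location']) for d in mark_of(q,l)] for q in (s,t)])
for z in (0,112,162): 
    w=o['ee_pos']+A[:,2]*(111.7-z); print(z,w,proj(s,w),proj(t,w))
r,c=map(int,proj(s,o['ee_pos']))
cv2.imwrite('pics/s6c.png',cv2.resize(s['color'][r-60:r+60,c-80:c+80,::-1],(800,600),interpolation=cv2.INTER_CUBIC));print(r,c)
E
```

```text
[515.69756972 277.07505314 357.82790318] [-3.01654471 -0.87063832 -0.01494057] [ 4.72679108e-01  2.34100535e-01  1.58143453e+00  3.65207075e-05
  1.31635595e+00 -8.92998797e-02] [ 1.32898488  0.63891992 -1.25106109]
meter [[(0.58, [245.0, 362.3])], []]
meter_ball [[(0.58, [251.6, 361.9])], []]
0 [516.66060743 277.57192794 246.13315991] (np.float64(249.68890722585104), np.float64(362.582579417084)) (np.float64(162.20667616684634), np.float64(183.4276596572897))
112 [515.69498322 277.07371865 358.12788906] (np.float64(215.74745990643203), np.float64(365.48117433978234)) (np.float64(152.4239704274832), np.float64(169.79741829574715))
162 [515.26390099 276.85130379 408.125536  ] (np.float64(199.15301542740457), np.float64(366.89833761096645)) (np.float64(147.38771148288185), np.float64(162.7804000184894))
215 365
```

View pics/s6c.png

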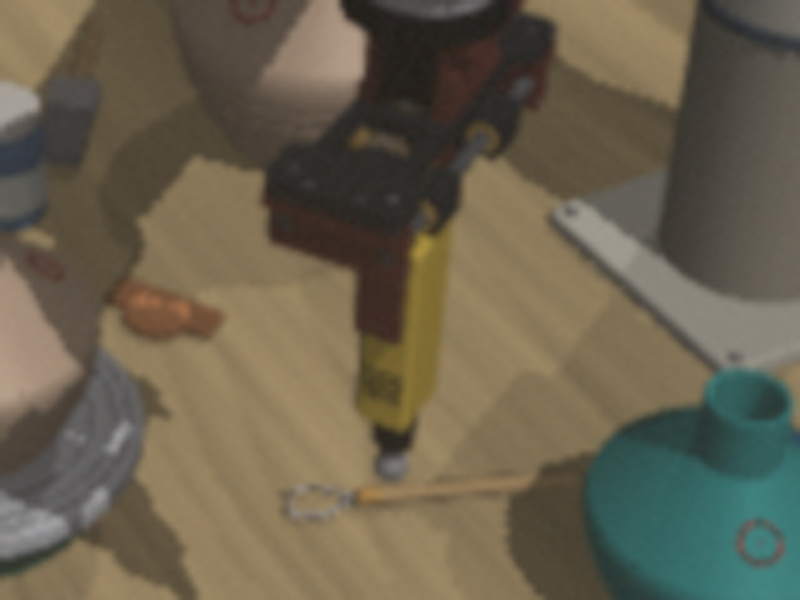

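The meter is held squarely along the tool axis, with the ball end at crop (392,480), about (251,363) in full-image row and column. My prediction was (250,363). It is clear of the holder. Computing the approach.

```bash
cat > tgt.py <<'E'
from h import *
from scipy.spatial.transform import Rotation as R
az=np.radians(177.6); S=np.array([618,-40,0])+[56*np.cos(az),56*np.sin(az),179]
a=np.radians(35); n=np.array([np.sin(a)*np.cos(az),np.sin(a)*np.sin(az),np.cos(a)])
u=-np.array([np.cos(az),np.sin(az),0]); x=u*np.cos(a)+np.array([0,0,np.sin(a)])
Rt=R.from_matrix(np.c_[x,np.cross(-n,x),-n])
def status(L=111.7,S=S):
    o=get_obs(); Rc=R.from_rotvec(o['orientation']); z=Rc.as_matrix()[:,2]
    tip=o['ee_pos']+L*z; d=tip-S
    print('ee',o['ee_pos'].round(1),'rot left',(Rt*Rc.inv()).as_rotvec().round(4),'tip',tip.round(1),'along n',(d@n).round(2),'lateral',(d-n*(d@n)).round(2),'tilt err deg',np.degrees(np.arccos(-z@n)).round(2),'f',o['ft_force'].round(2),'fn',(o['ft_force']@n).round(2),'t',o['t'])
    return o
E
python3 - <<'E'
from tgt import *
o=status(); print(S,n,'q',o['qpos'].round(2)); print('pre TCP',S+n*(111.7+60),'shift',S+n*(111.7+60)-o['ee_pos'])
E
```

```text
ee [512.9 275.7 349.5] rot left [ 0.1601 -0.6027 -0.5847] tip [512.6 275.5 237.8] along n 84.07 lateral [ -1.3  311.11 -10.03] tilt err deg 35.18 f [-0.04 -0.53 -2.24] fn -1.82 t 13.2833
[562.04912151 -37.65496339 179.        ] [-0.57307331  0.02401889  0.81915204] q [ 0.47  0.24  1.59  0.    1.31 -0.09]
pre TCP [463.65243378 -33.53092028 319.648406  ] shift [ -49.27376472 -309.18643239  -29.88211147]
```

{"op": "move_arm", "data": {"motion": [[-4, -38, 8, 0.02, -0.075, -0.073, 32], [-10, -77, 10, 0.04, -0.15, -0.146, 32], [-18, -116, 10, 0.06, -0.226, -0.22, 32], [-25, -155, 10, 0.08, -0.3, -0.293, 32], [-31, -194, 10, 0.1, -0.376, -0.366, 32]]}}

```text
t: 13.7
ee_pos: [481.4, 80.5, 360.2]
orientation: [3.06, 0.289, 0.604]
ft_force: [0.9, -1.3, -1.4]
width: 39.9
```

```bash
python3 -c "
from tgt import *
o=status();print('shift',S+n*(111.7+60)-o['ee_pos'],o['qpos'])"
```

```text
ee [481.4  80.5 360.2] rot left [ 0.0595 -0.222  -0.2159] tip [523.6  83.6 256.8] along n 88.73 lateral [ 12.37 119.07   5.17] tilt err deg 13.12 f [ 0.91 -1.32 -1.4 ] fn -1.7 t 13.7
shift [ -17.76385235 -114.05357879  -40.59055895] [ 0.16331429 -0.11591187  2.00387986 -0.04541411  0.86751681 -0.00267196]
```

{"op": "move_arm", "data": {"motion": [[-5, -37, -5, 0.02, -0.075, -0.073, 32], [-11, -75, -15, 0.04, -0.15, -0.146, 32], [-18, -112, -25, 0.06, -0.222, -0.216, 32], [-18, -112, -35, 0.06, -0.222, -0.216, 32], [-18, -112, -40, 0.06, -0.222, -0.216, 32]]}}

```text
t: 14.12
ee_pos: [462.0, -32.1, 318.6]
orientation: [2.986, -0.067, 0.932]
ft_force: [-0.6, -0.4, -1.2]
width: 39.6
```

{"op": "move_arm", "data": {"motion": [[0, 0, 0, 0, 0, 0, 32], [0, 0, 0, 0, 0, 0, 32], [0, 0, 0, 0, 0, 0, 32]]}}

```text
t: 14.37
ee_pos: [465.8, -28.8, 322.1]
orientation: [2.986, -0.055, 0.94]
ft_force: [0.6, -0.1, -1.5]
width: 40.4
```

```bash
python3 - <<'E'
from tgt import *
s=snap('scene');t=snap('top');w=snap('wrist','w7')
o=status();print('shift',S+n*(111.7+60)-o['ee_pos'],o['qpos'])
tip=o['ee_pos']+111.7*R.from_rotvec(o['orientation']).as_matrix()[:,2]
for nm,q in [('s',s),('t',t),('w',w)]:
  for l in ['red_spot','meter_ball']: print(nm,l,[(round(d['p'],2),d['location']) for d in mark_of(q,l)],proj(q,S if l=='red_spot' else tip))
r,c=map(int,proj(s,S)); cs=cv2.resize(s['color'][r-50:r+30,c-40:c+60,::-1],(400,320),interpolation=cv2.INTER_CUBIC);print(r,c)
cv2.imwrite('pics/m7.png',np.hstack([cs,cv2.resize(w['color'][:,:,::-1],(400,320))]) )
E
```

```text
ee [465.5 -28.9 322.2] rot left [ 0.     -0.0005 -0.0052] tip [529.5 -31.2 230.6] along n 61.1 lateral [2.46 4.95 1.58] tilt err deg 0.17 f [-0.97 -0.86 -1.54] fn -0.72 t 14.5167
shift [-1.86270612 -4.64749671 -2.5096057 ] [-0.11860641 -0.1932375   2.23511244  0.09913679  0.49296129 -0.15456743]
s red_spot [(0.86, [208.0, 294.5]), (0.72, [260.2, 439.6])] (np.float64(207.52420185400183), np.float64(294.2920854650933))
s meter_ball [(0.57, [192.2, 304.3])] (np.float64(192.36032389558883), np.float64(304.16386724588784))
t red_spot [(0.85, [262.2, 181.1]), (0.73, [266.2, 405.9]), (0.62, [150.7, 311.7]), (0.36, [137.1, 314.6])] (np.float64(150.32308918872755), np.float64(312.83083590100307))
t meter_ball [(0.37, [147.3, 312.1])] (np.float64(158.41772784390568), np.float64(309.9191656395052))
w red_spot [(0.85, [179.1, 322.6])] (np.float64(181.23246218108488), np.float64(324.9251566677834))
w meter_ball [(0.56, [189.7, 324.8])] (np.float64(191.17885792882888), np.float64(327.12163599573785))
207 294
```

View pics/m7.png

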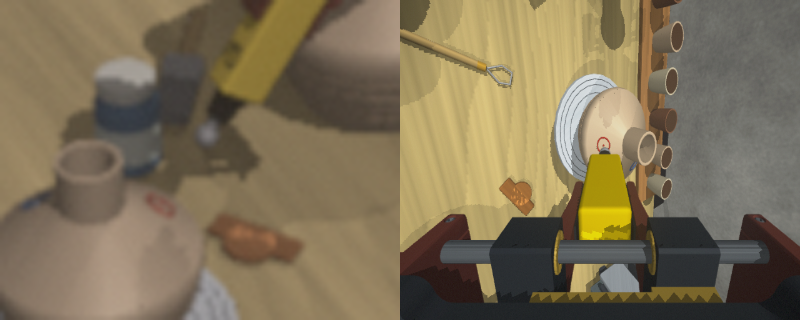

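Left: scene crop with the ball at (207,133) heading for the red ring (160,205). Right: wrist view with the red ring at (603,145) just beyond the nose. The network marks agree with my computed spot and ball within about 2 px. Closing to about 15 mm.

{"op": "move_arm", "data": {"motion": [[4, -4, -8, 0, 0, -0.005, 32], [9, -5, -16, 0, 0, -0.005, 32], [15, -5, -26, 0, 0, -0.005, 32], [20, -6, -34, 0, 0, -0.005, 32], [24, -6, -39, 0, 0, -0.005, 32]]}}

```text
t: 15.23
ee_pos: [488.8, -36.0, 281.8]
orientation: [2.984, -0.066, 0.938]
ft_force: [-0.3, -0.8, -2.1]
width: 39.7
```

{"op": "move_arm", "data": {"motion": [[0, 0, 0, 0, 0, 0, 32], [0, 0, 0, 0, 0, 0, 32], [0, 0, 0, 0, 0, 0, 32], [0, 0, 0, 0, 0, 0, 32]]}}

```text
t: 15.57
ee_pos: [488.9, -35.9, 283.2]
orientation: [2.983, -0.066, 0.94]
ft_force: [-0.8, -0.1, -1.2]
width: 39.5
```

```bash
python3 - <<'E'
from tgt import *
w=snap('wrist','w8'); s=snap('scene'); o=status()
tip=o['ee_pos']+111.7*R.from_rotvec(o['orientation']).as_matrix()[:,2]
for nm,q in [('s',s),('w',w)]:
  for l in ['red_spot','meter_ball']: print(nm,l,[(round(d['p'],2),d['location']) for d in mark_of(q,l)],proj(q,S if l=='red_spot' else tip))
r,c=map(int,proj(s,S)); cs=cv2.resize(s['color'][r-30:r+20,c-25:c+25,::-1],(400,400),interpolation=cv2.INTER_CUBIC)
r,c=map(int,proj(w,S)); cw=cv2.resize(w['color'][r-25:r+25,c-25:c+25,::-1],(400,400),interpolation=cv2.INTER_CUBIC);print(r,c)
cv2.imwrite('pics/m8.png',np.hstack([cs,cw]))
E
```

```text
ee [488.8 -35.9 283.1] rot left [ 0.     -0.0001  0.0022] tip [552.8 -38.7 191.6] along n 15.61 lateral [-0.28 -1.47 -0.15] tilt err deg 0.07 f [-0.58 -0.64 -2.91] fn -2.07 t 15.6667
s red_spot [(0.96, [156.4, 337.3]), (0.88, [205.5, 294.5]), (0.58, [262.5, 436.4])] (np.float64(207.52420185400183), np.float64(294.2920854650933))
s meter_ball [(0.67, [239.2, 279.0]), (0.54, [205.0, 296.6])] (np.float64(203.27821000730174), np.float64(296.6681082882979))
w red_spot [(0.73, [257.3, 176.6]), (0.59, [185.0, 325.5]), (0.34, [166.2, 319.0]), (0.33, [52.7, 38.0])] (np.float64(185.60561231639744), np.float64(327.48307655284617))
w meter_ball [(0.62, [188.3, 324.1])] (np.float64(191.08191393251585), np.float64(327.2187941593408))
185 327
```

View pics/m8.png

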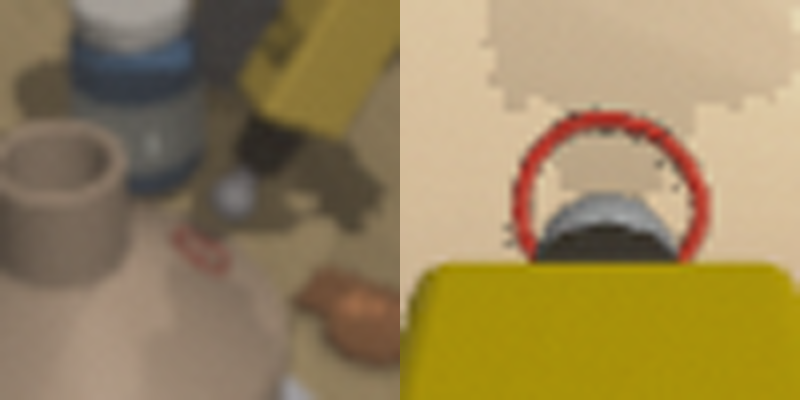

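The ball is about 15 mm off, within 1–2 mm of the axis. In the wrist crop the ring centre is at (611,205) and the ball/nose centreline at column 607. Correcting sideways and closing to 3 mm, then taking an averaged force baseline.

{"op": "move_arm", "data": {"motion": [[1, 1, 0, 0, 0, 0, 32], [4, 1, -4, 0, 0, 0, 32], [7, 1, -9, 0, 0, 0, 32], [7, 1, -9, 0, 0, 0, 32], [7, 1, -9, 0, 0, 0, 32]]}}

```text
t: 16.28
ee_pos: [495.7, -34.8, 272.8]
orientation: [2.984, -0.066, 0.937]
ft_force: [0.5, 0.5, -1.3]
width: 39.8
```

```bash
cat > favg.py <<'E'
from tgt import *
from workcell import *
F=[];P=[];Z=[];w=None
for i in range(8):
    q=get_image('wrist' if i==0 else 'scene'); w=w or q
    o=get_obs();F.append(o['ft_force']);P.append(o['ee_pos']);Z.append(R.from_rotvec(o['orientation']).as_matrix()[:,2])
F=np.array(F);P=np.mean(P,0);z=np.mean(Z,0)
print('f',F.mean(0).round(2),'fn',(F@n).mean().round(2),'+-',((F@n).std()/8**.5).round(2))
d=P+111.7*z-S; print('mean along',(d@n).round(2),'lat',(d-n*(d@n)).round(2),'tilt',np.degrees(np.arccos(-z@n)).round(2),'width',o['width'],'t',o['t'])
c=P+(111.7-9)*z; a=np.linspace(0,6.28,40); T=w['camera_from_world']; cx=T[0,:3]; cy=T[1,:3]
print('ball sil top row',min(proj(w,c+9*(np.cos(t)*cx+np.sin(t)*cy))[0] for t in a),'cols',proj(w,c)[1],'spot',proj(w,S))
r,k=map(int,proj(w,S)); cw=cv2.resize(w['color'][r-25:r+25,k-25:k+25,::-1],(400,400),interpolation=cv2.INTER_CUBIC)
s=q; r2,k2=map(int,proj(s,S)); cs=cv2.resize(s['color'][r2-30:r2+20,k2-25:k2+25,::-1],(400,400),interpolation=cv2.INTER_CUBIC)
import sys; cv2.imwrite(f'pics/{sys.argv[1]}.png',np.hstack([cs,cw])); print('crop origin',r-25,k-25)
E
python3 favg.py m9
```

```text
f [ 0.15  0.33 -1.8 ] fn -1.55 +- 0.2
mean along 3.79 lat [-0.2  -0.17 -0.14] tilt 0.1 width 39.79540602494337 t 16.6833
ball sil top row 184.70639174832675 cols 327.93160047837273 spot (np.float64(190.0834499359375), np.float64(328.16092434387366))
crop origin 165 303
```

View pics/m9.png

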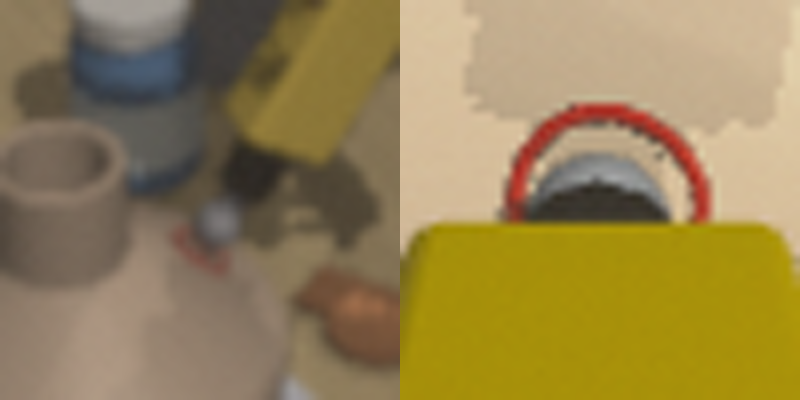

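In the wrist crop the ring centre is at column 610 and the ball at column 599, so the ball should go about 1 mm uphill. The scene crop agrees with the computed spot, so I'll take 0.7 mm. Then I advance to about 2 mm of travel and read the force.

{"op": "move_arm", "data": {"motion": [[0.7, 0.1, 0.5, 0, 0, 0, 32], [1.8, 0.1, -1, 0, 0, 0, 32], [3, 0, -2.7, 0, 0, 0, 32], [4.1, 0, -4.2, 0, 0, 0, 32], [4.1, 0, -4.2, 0, 0, 0, 32]]}}

```text
t: 17.1
ee_pos: [500.2, -35.0, 269.3]
orientation: [2.983, -0.066, 0.939]
ft_force: [-0.5, -0.0, 0.1]
width: 39.9
```

```bash
python3 favg.py m10
```

```text
f [-0.35 -0.3  -0.17] fn 0.05 +- 0.2
mean along -1.95 lat [ 0.78 -0.05  0.55] tilt 0.09 width 40.21544232184377 t 17.5
ball sil top row 184.53618573836417 cols 327.2762757769028 spot (np.float64(191.66110731177443), np.float64(326.3266417425723))
crop origin 166 301
```

The normal force rose 1.6 N, which corresponds to 2.0 mm of travel, exactly as the geometry predicts. Pressing 3 mm more along the normal.

{"op": "move_arm", "data": {"motion": [[0.6, 0, -0.8, 0, 0, 0, 32], [1.2, 0, -1.7, 0, 0, 0, 32], [1.7, -0.1, -2.5, 0, 0, 0, 32], [1.7, -0.1, -2.5, 0, 0, 0, 32], [1.7, -0.1, -2.5, 0, 0, 0, 32]]}}

```text
t: 17.92
ee_pos: [501.8, -35.0, 267.0]
orientation: [2.983, -0.066, 0.939]
ft_force: [-0.6, -0.4, 0.6]
width: 40.2
```

```bash
python3 favg.py m11; python3 favg.py m11
```

```text
f [-0.65 -0.36  0.9 ] fn 1.1 +- 0.1
mean along -4.95 lat [ 0.76 -0.07  0.53] tilt 0.08 width 39.96648288934948 t 18.3167
ball sil top row 184.49458187263963 cols 327.27646530066164 spot (np.float64(192.44946981981585), np.float64(326.3423241129047))
crop origin 167 301
f [-0.63 -0.37  1.32] fn 1.44 +- 0.07
mean along -4.96 lat [ 0.72 -0.06  0.5 ] tilt 0.09 width 39.71122823468661 t 18.7167
ball sil top row 184.46942572680294 cols 327.2532554737569 spot (np.float64(192.4288741417436), np.float64(326.36691238768725))
crop origin 167 301
```

Normal force change is 1.3+1.55 ≈ 2.8 N and travel 5.0 mm, so about halfway in. I've reached the picture limit, so I'll do one numeric check of the ring against the ball, then hand in.

```bash
python3 - <<'E'
from tgt import *
w=snap('wrist'); h=cv2.cvtColor(w['color'],cv2.COLOR_RGB2HSV)[165:200,300:360]
m=((h[...,0]<6)|(h[...,0]>172))&(h[...,1]>130); y,x=np.nonzero(m)
print('ring cols',x.min()+300,x.max()+300,'mid',(x.min()+x.max())/2+300,'top row',y.min()+165)
o=status(); print(proj(w,o['ee_pos']+106.7*R.from_rotvec(o['orientation']).as_matrix()[:,2]))
print(close_job())
E
```

```text
ring cols 314 339 mid 326.5 top row 180
ee [501.7 -35.  267. ] rot left [-0.0001 -0.0009  0.0022] tip [565.6 -37.8 175.4] along n -4.97 lateral [ 0.7  -0.07  0.49] tilt err deg 0.09 f [-0.19 -0.84  0.91] fn 0.83 t 18.7667
(np.float64(192.4733728432967), np.float64(327.26085251900986))
the job is handed in; nothing more can be done
None
```

I turned the jar by its neck on the wheel until the red ring faced the robot. Then I drew the meter straight up out of its holder and set its ball on the red ring. The job was handed in at about 19 s with the meter still held there.

**Last checks**
- **Jar:** the red ring is at azimuth 177.6°. Straight at the robot is about 176–180°, and the red and blue rings agreed within 1°. I did not measure this again after pressing the meter on.
- **Meter angle:** about 0.1° off square to the shoulder, measured from the tool's pose and my estimate of the spot.
- **Position:** the ball is within about 1 mm of the ring's centre. In the last wrist picture the ring's middle was at column 326.5 and the ball at 327.3.
- **Press:** the force rose about 2.8 N and the travel came out at 5.0 mm, which is halfway in. One single noisy reading was lower, at about 2.4 N.

**What disagreed or went wrong**
- While letting go of the neck I repeated a small 0.1 rad turn by mistake. The measurement afterwards still put the ring where it should be.
- While I held the neck, the gripper pressed down on the jar by about 8 N. The jar was not lifted, and it looked level afterwards.
- The viewer refused my last picture (the limit of 12 was reached), so the final check was by numbers only.

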